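# Put away the cutlery, each kind in its own compartment

## Task

Put away the clean cutlery: lay the fork and the knife that are drying on the mat into the tray, each in the long compartment of its own kind, and move the one spoon that got in among the forks or the knives over to the other spoon, so that each long compartment holds one kind only, lying flat inside. Set the pieces down rather than dropping them in from high up, and leave the mug, the dishes, the wooden spoon, the peeler and everything else where they are.

Things in the scene. Friction and masses are not known exactly. Their poses are not given: they have to be found in the camera images.
- tray: Wooden cutlery tray, fixed, walls 45 mm high, 6 thick; floor 5 thick. Three long compartments side by side, each 110 mm wide (y), 250 long (x), centre lines at y -116, 0, +116 mm. A narrow one (not for cutlery) crosses the near end, x -131 to -193. Origin on the counter under the middle long compartment's centre; x away from the robot, z up. Stands left or right of the robot, beside the mat.
- tray_right (a point): Centre of the floor of the right-hand (tray -y) long compartment, 5 mm above the counter.
- tray_middle (a point): Centre of the floor of the middle long compartment.
- tray_left (a point): Centre of the floor of the left-hand (tray +y) long compartment.
- mat: Thin dark grey ribbed drying mat, 300 mm (x) by 400 mm (y), 5 mm thick, fixed on the counter. Origin at the centre of its underside.
- fork_1: Steel table fork, 195 mm, head 24 mm wide. Origin: grip and balance point, at underside level; x to the tines, z up. End at x -90, tip +105 mm. At the origin the handle is 14 mm wide, its steel 6 to 13 mm above what it rests on. Lies in its own long compartment, 35 mm to the right (tray -y) of the centre line, handle to tray -x.
- knife_1: Steel table knife, 200 mm, lying on its side. Origin: underside of the handle's front; x to the tip, z up. Handle x -85 to +10 mm, 16 mm wide and 10 mm thick; blade to x +115, 20 mm wide, 3 mm thick. Grip and balance at x -5 mm. Lies in its own long compartment, 35 mm to the right (tray -y) of the centre line, handle to tray -x.
- spoon_1: Steel table spoon, 195 mm, oval bowl 36 mm wide. Origin: grip and balance point, at underside level; x to the bowl, z up. End at x -90, tip +105 mm. At the origin the handle is 14 mm wide, its steel 6 to 13 mm above what it rests on. Lies in its own long compartment, 35 mm to the right (tray -y) of the centre line, handle to tray -x.
- spoon_2: Steel table spoon, 195 mm, oval bowl 36 mm wide. Origin: grip and balance point, at underside level; x to the bowl, z up. End at x -90, tip +105 mm. At the origin the handle is 14 mm wide, its steel 6 to 13 mm above what it rests on. In the wrong compartment: parallel to fork_1 or knife_1, 50 mm to its left (+y), 25 mm free on each side of its handle.
- fork_2: Steel table fork, 195 mm, head 24 mm wide. Origin: grip and balance point, at underside level; x to the tines, z up. End at x -90, tip +105 mm. At the origin the handle is 14 mm wide, its steel 6 to 13 mm above what it rests on. Lies on the mat, tines away from the robot.
- knife_2: Steel table knife, 200 mm, lying on its side. Origin: underside of the handle's front; x to the tip, z up. Handle x -85 to +10 mm, 16 mm wide and 10 mm thick; blade to x +115, 20 mm wide, 3 mm thick. Grip and balance at x -5 mm. Lies on the mat, tip away from the robot.
- wooden_spoon: Wooden cooking spoon, 200 mm long, 12 mm thick, lying on the mat; to be left alone. Origin at its underside, mid-length.
- mug: White mug, 82 mm wide, 85 mm tall, standing on the mat; to be left alone. Origin at the centre of its underside, z up.
- ramekin: White straight dish, 80 mm wide, 45 mm tall, standing on the mat; to be left alone. Origin at the centre of its underside, z up.
- peeler: Vegetable peeler with a black handle, 150 mm long, 11 mm thick, lying in the tray's narrow cross compartment; to be left alone. Origin at its underside, mid-length.
- bowl: Blue bowl, 150 mm wide, 60 mm tall, standing behind the tray and mat; to be left alone. Origin at the centre of its underside, z up.
- salt_mill: Dark wooden salt mill, 56 mm wide, 143 mm tall, standing behind the tray and mat; to be left alone. Origin at the centre of its underside, z up.
Not all that is in view belongs to the job. Leave any red look-alike of the knife_2 alone.

How it is judged:
By the outcome, as a careful person would: the job done as asked, in the order asked, and still so for the second after the job is handed in, with the robot touching nothing.
It also fails if it takes over 66 s, if anything falls off the work surface, if the arm or the gripper's body presses on something with over 40 N, if the wrist force passes 120 N, or if a joint passes its speed limit or range.

## Robot

A 7-joint arm with a two-finger parallel gripper is mounted at the origin on the work surface. World frame = base frame: x ahead of the robot, y to its left, z up, the work surface at z = 0. Lengths are in m, angles in rad, forces in N, time in s.
With the tool pointing down it reaches from about 0.4 to 0.875 m from the base axis. Payload 19.3 kg.
Tool frame: the origin (TCP) lies at the very end of the fingers, on their centre line; the grasp point (between the pads) lies 19 mm behind it; z points along the fingers, y is the line along which they close (so a half turn about z gives the same grasp; the last joint's range is limited). The gripper opens to 85 mm and grips with 20 to 120 N. Pads are 22 mm wide; open, the fingers measure 114 mm over their backs; the gripper's body (76 mm by 85 mm) begins 54 mm behind the grasp point. The pads swing forward as they close: fully open they stand 13 mm farther back than shut.
Start: joints at [1.105, 0.521, -0.036, 1.599, 0.021, 1.021, -0.113], TCP at [0.241, -0.577, 0.231] pointing down, gripper open.
Joint ranges: [-2.91, 2.91], [-0.3, 2.13], [-1.5, 1.42], [0.17, 2.43], [-1.26, 4.41], [0.16, 1.93], [-2.52, 2.52]. Speed limits (rad/s): [1.89, 1.89, 2.39, 2.39, 3.01, 3.01, 3.01].

## Interface

Orientations are given as [roll, pitch, yaw] about the fixed x, y, z axes, in that order (R = Rz(yaw) Ry(pitch) Rx(roll)).
In Python, from workcell import bot, grab_frame, calibration, job gives the robot as it stands.
- The arm moves only by the tool send_path, called after "Emit:" by a JSON object that holds its "name" and its "arguments". Schema: {"type":"object","properties":{"segments":{"type":"array","items":{"type":"object","properties":{"finger_gap":{"type":"number"},"x":{"type":"number"},"y":{"type":"number"},"z":{"type":"number"},"wx":{"type":"number"},"wy":{"type":"number"},"wz":{"type":"number"}},"additionalProperties":false,"required":["finger_gap"]},"minItems":1,"maxItems":5},"force":{"type":"number"},"only":{"type":"string"},"quiet":{"type":"boolean"},"lines":{"type":"string"}},"required":["segments"],"additionalProperties":false}. segments is a list of rows, 1 to 5 of them, each an object with the fields finger_gap (the finger opening in m), x, y, z (the shift in normalised numbers (1 is 300 mm)), wx, wy, wz (a rotation vector in normalised numbers (1 is pi rad)); a field left out counts as zero (the opening has to be given); each row is the pose to reach, as a shift and turn from the pose commanded when the call began, along the tool's axes at that moment; what a row does not reach only later rows make up. A row lasts 1/8 s, in which the tool goes at most 0.0625 m and 0.188 rad, less where a joint would pass 70% of its speed; a pose out of reach is approached as far as the arm can. The fingers move at their own pace and stop on an object; force is the grip in N (left out, the last holds). Time passes only in rows, so rows that do not move let the fingers close. The tool returns the time, the measured TCP pose, the force, the opening and the grip force at its end. only (a regular expression) keeps the lines of the reply that match it, lines (a string "A,B") keeps lines A to B, and quiet returns only ok. A shift or turn number past 1, either way, is cut back to 1. Input that does not fit is refused with a message, and nothing moves.
- bot.observe(): the state, without advancing time (a new reading comes with each control period).
- grab_frame(name): name is "side" or "top" or "wrist"; returns (picture, depth): 384x512x3 uint8, blue, green, red; 384x512 float32, m along the optical axis (not along the pixel's ray), 0 where there is no reading.
- calibration(name): a dict with "vfov" (degrees; the focal length in pixels is half the picture's height over the tangent of half this angle, whatever the lens; pixels are square), "cx", "cy" (the principal point, pixels), "eye" and "attitude" of the camera in the world. Camera axes: x right, y down, z forward; pixel columns grow to the right and rows downward; lengths in m; the calibration is good to about 2 mm. A picture is of the moment at which its call begins: read the wrist's pose just before it. calibration takes no time and is no camera call; for the wrist camera it gives the pose at the moment of the call.
- job.job_done(): hands the job in; it is judged then, once.
The state is a dict: "clock": time; "qpos": joint angles; "qd": joint speeds; "joint_efforts": joint torques, N m; "position": TCP position; "tool_rot": TCP orientation; "force": force on the tool from outside, world axes, zero at the start; "moment": the same for the moment, N m; "grip_width": finger opening in m; "finger_force": force on a finger pad.
Only numpy, scipy, OpenCV 4.12 (cv2) and the standard library are available. Lean on these libraries where they do the work, as an engineer would, in place of code of your own. Each camera call takes 0.05 s, during which the arm holds its last target. There are 200 camera calls.

## Working session

There is one attempt and no reset: what is moved stays moved. The work goes in short steps, Python scripts to look and compute and a tool call to move; the robot and the scene stay as the last step left them, time stands still between calls to the robot, and variables do not carry over. Pictures are saved under pics/ and viewed, at most 10 in all, crops included, and the job is handed in when it is done.

```bash
ls; mkdir -p pics; python3 - <<'E'
from workcell import bot, grab_frame, calibration
import cv2,numpy as np
s=bot.observe();print({k:np.round(v,3).tolist() for k,v in s.items()})
for n in("top","side"):
    im,d=grab_frame(n);cv2.imwrite(f"pics/{n}0.png",im);np.savez(f"{n}0.npz",im=im,d=d);print(n,calibration(n))
E
```

```text
pics
{'clock': 0.0, 'qpos': [1.105, 0.522, -0.036, 1.6, 0.021, 1.021, -0.113], 'qd': [-0.0, 0.002, 0.001, -0.001, 0.001, -0.001, -0.0], 'joint_efforts': [-0.004, -92.712, 1.978, -36.994, 0.018, 0.008, -0.0], 'position': [0.241, -0.576, 0.231], 'tool_rot': [-3.14, 0.0, 0.396], 'force': [-0.179, 1.386, 0.014], 'moment': [0.022, -0.034, -0.018], 'finger_force': 0.0, 'grip_width': 0.086}
top {'vfov': 43.46774741036914, 'cx': 246.62734137670458, 'cy': 187.98293439383306, 'eye': array([0.32546095, 0.00405245, 1.24350677]), 'attitude': array([-3.00829613,  0.01320469, -1.56079605])}
side {'vfov': 48.08328102546434, 'cx': 251.72565467690575, 'cy': 187.76666904519604, 'eye': array([0.00456385, 0.78126777, 0.85734678]), 'attitude': array([-2.30659452,  0.0105941 , -2.56044923])}
```

View pics/top0.png

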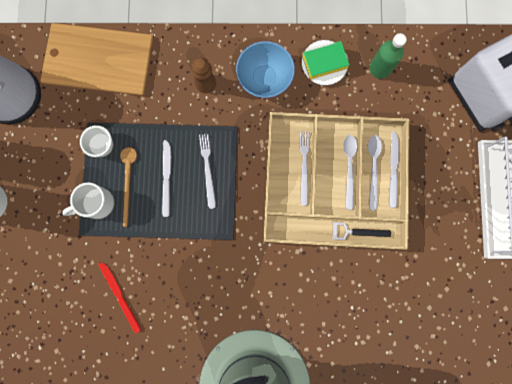

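View pics/side0.png

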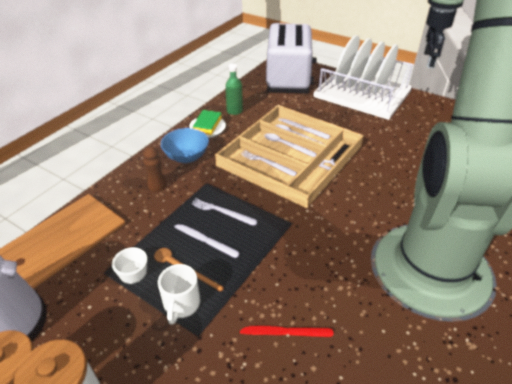

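Top view: the mat holds the fork at (207,170) and the knife at (167,178), with the wooden spoon at (127,188), mug at (91,200) and ramekin at (96,142).
The tray holds a fork alone on the left (305,168), one spoon in the middle (350,170), and a spoon (375,172) plus a knife (394,170) on the right. So spoon_2 is the one at (375,172).
Could be mistaken:
- **Knife:** red look-alike (119,298), tray knife (394,170)
- **Fork:** tray fork (305,168)
- **Spoon:** middle spoon (350,170), wooden spoon (127,188)

The side view confirms this, with the red knife at (287,331).

```bash
cat > h.py <<'E'
import numpy as np,cv2
from scipy.spatial.transform import Rotation as R
from workcell import bot,grab_frame,calibration
def ray(c,uv):
    f=192/np.tan(np.radians(c["vfov"])/2); uv=np.atleast_2d(uv).astype(float)
    d=np.c_[(uv[:,0]-c["cx"])/f,(uv[:,1]-c["cy"])/f,np.ones(len(uv))]
    return np.array(c["eye"]),d@R.from_euler("xyz",c["attitude"]).as_matrix().T
def plane(c,uv,z):
    e,d=ray(c,uv); return e+d*((z-e[2])/d[:,2])[:,None]
def proj(c,P):
    f=192/np.tan(np.radians(c["vfov"])/2)
    q=(np.atleast_2d(P)-c["eye"])@R.from_euler("xyz",c["attitude"]).as_matrix()
    return q[:,:2]/q[:,2:]*f+[c["cx"],c["cy"]]
def meet(c1,u1,c2,u2):
    a,d=ray(c1,u1);b,e=ray(c2,u2);d=d[0];e=e[0]
    t=np.linalg.lstsq(np.c_[d,-e],b-a,rcond=None)[0];p,q=a+t[0]*d,b+t[1]*e
    return (p+q)/2,np.linalg.norm(p-q)
def steel(im,box,vmin=120,smax=60):
    x0,y0,x1,y1=box;h=cv2.cvtColor(im,cv2.COLOR_BGR2HSV)
    m=((h[...,1]<smax)&(h[...,2]>vmin)).astype(np.uint8);k=np.zeros_like(m);k[y0:y1,x0:x1]=m[y0:y1,x0:x1]
    n,l,s,c=cv2.connectedComponentsWithStats(k)
    return [np.argwhere(l==i)[:,::-1] for i in range(1,n) if s[i,4]>60]
def axis(P): # P xy points -> two ends, width, yaw
    (c,(w,h),a)=cv2.minAreaRect(P[:,:2].astype(np.float32)*1000)
    v,_,_,_=cv2.fitLine(P[:,:2].astype(np.float32),cv2.DIST_L2,0,.001,.001)[:,0].tolist(),0,0,0
    v=np.array(v[:2]);v*=np.sign(v[0]);m=P[:,:2].mean(0);t=(P[:,:2]-m)@v
    return m+v*t.min(),m+v*t.max(),np.arctan2(v[1],v[0]),(w,h)
E
python3 - <<'E'
from h import *
for n,boxes in(("top",[(150,130,180,225),(190,128,225,215),(290,125,410,215)]),("side",[(165,190,265,270),(230,105,345,185)])):
    im=np.load(n+"0.npz")["im"];c=calibration(n)
    for b in boxes:
        for p in steel(im,b):
            z=.012; a=axis(plane(c,p,z)); print(n,p.mean(0).round(1),len(p),[np.round(x,3).tolist() for x in a])
E
```

```text
top [165.8 177.4] 544 [[0.416, 0.231], [0.616, 0.233], 0.008, [199.472, 19.918]]
top [207.2 169.7] 544 [[0.437, 0.112], [0.634, 0.138], 0.132, [198.205, 25.302]]
top [303.9 167.4] 527 [[0.448, -0.125], [0.642, -0.127], -0.012, [23.505, 194.703]]
top [393.6 169.4] 580 [[0.444, -0.352], [0.644, -0.363], -0.056, [21.157, 199.716]]
top [349.7 168.6] 622 [[0.438, -0.241], [0.635, -0.247], -0.027, [36.36, 196.752]]
top [373.9 168.7] 602 [[0.436, -0.301], [0.633, -0.311], -0.054, [33.73, 196.759]]
side [224.2 211.5] 428 [[0.438, 0.115], [0.634, 0.142], 0.138, [198.159, 30.279]]
side [207.2 240.1] 511 [[0.416, 0.234], [0.616, 0.238], 0.02, [200.075, 23.721]]
side [179.2 267. ] 132 [[0.487, 0.323], [0.544, 0.36], 0.58, [68.587, 15.124]]
side [306.5 128.6] 234 [[0.446, -0.346], [0.643, -0.355], -0.046, [28.476, 197.147]]
side [292.3 130.8] 105 [[0.478, -0.304], [0.632, -0.318], -0.096, [23.414, 154.015]]
side [289.6 144. ] 271 [[0.44, -0.233], [0.636, -0.248], -0.076, [37.437, 196.019]]
side [269.  162.7] 280 [[0.448, -0.12], [0.643, -0.122], -0.007, [194.809, 29.487]]
side [326.6 163.6] 93 [[0.384, -0.243], [0.395, -0.19], 1.369, [53.077, 37.522]]
```

```bash
python3 - <<'E'
from h import *
for n in("top","side"):
    z=np.load(n+"0.npz");d=z["d"];c=calibration(n)
    v,u=np.nonzero(d>0);e,r=ray(c,np.c_[u,v]);P=e+r*d[v,u][:,None]
    k=(P[:,0]>.3)&(P[:,0]<.75)&(P[:,1]<-.05)&(P[:,1]>-.45)&(P[:,2]>.039)&(P[:,2]<.052)
    Q=P[k];w=cv2.minAreaRect(Q[:,:2].astype(np.float32)*1000);print(n,k.sum(),w,Q[:,2].mean())
    for nm,q in(("knife2",(.5,.232)),("fork2",(.524,.124)),("fork1",(.54,-.126)),("spoon1",(.53,-.244)),("spoon2",(.53,-.306)),("floorL",(.54,-.10)),("floorR",(.54,-.285)),("mat",(.5,.18))):
        j=np.hypot(P[:,0]-q[0],P[:,1]-q[1])<.006; print(nm,j.sum(),P[j,2].max().round(4) if j.any() else 0,end="; ")
    print(np.median(P[(abs(P[:,0]-.3)<.02)&(abs(P[:,1])<.2),2]))
c1,c2=calibration("top"),calibration("side")
for nm,a,b in(("fork2",(207.2,169.7),(224.2,211.5)),("knife2",(165.8,177.4),(207.2,240.1)),("fork1",(303.9,167.4),(269,162.7)),("spoon1",(349.7,168.6),(289.6,144))):
    print(nm,meet(c1,a,c2,b))
# wrist camera
c=calibration("wrist");s=bot.observe();print(c,R.from_euler("xyz",s["tool_rot"]).inv().apply(c["eye"]-np.array(s["position"])))
E
```

```text
top 1971 ((544.0050048828125, -214.0318145751953), (340.8249206542969, 394.4613952636719), 87.4786605834961) 0.04544008476089609
knife2 17 0.0202; fork2 15 0.0226; fork1 19 0.0252; spoon1 17 0.0209; spoon2 16 0.022; floorL 16 0.0085; floorR 17 0.0109; mat 15 0.0106; 0.0009123843095538708
side 1019 ((543.28076171875, -214.5980987548828), (340.2010803222656, 391.1446533203125), 87.650146484375) 0.04326258875404914
knife2 10 0.0173; fork2 12 0.0182; fork1 7 0.018; spoon1 7 0.0174; spoon2 3 0.02; floorL 7 0.0054; floorR 0 0; mat 10 0.0059; -0.0005716377127047423
fork2 (array([0.53799595, 0.12510737, 0.00770758]), np.float64(0.0004991893120530112))
knife2 (array([0.5162017 , 0.23240147, 0.00546769]), np.float64(0.002718107261986267))
fork1 (array([ 0.54643141, -0.12639319,  0.00689704]), np.float64(0.00013104418811900716))
spoon1 (array([ 0.54223584, -0.24584222,  0.00738629]), np.float64(0.003889525026214477))
{'vfov': 65.0904184647127, 'cx': 257.0988753748446, 'cy': 193.73125611467563, 'eye': array([ 0.30574642, -0.5496353 ,  0.3735682 ]), 'attitude': array([ 2.86411085e+00,  7.91350022e-04, -1.17429418e+00])} [ 0.07024606  0.00017395 -0.14279556]
```

Units first: shifts go in shares of 300 mm and turns go in shares of pi rad. So 0.3 m / 0.3 = 1, -0.26 m / 0.3 = -0.8667, 0.43 rad / 3.1416 = 0.1369.

```bash
cat >> h.py <<'E'
def go(p,yaw):
    s=bot.observe();Rt=R.from_euler("xyz",s["tool_rot"]);T=R.from_euler("xyz",[np.pi,0,yaw])
    print("at",np.round(s["position"],4),np.round(s["tool_rot"],3),"t",round(s["clock"],2),"| shift",Rt.inv().apply(np.array(p)-s["position"]).round(4).tolist(),"rot",(Rt.inv()*T).as_rotvec().round(3).tolist())
E
```

Emit:
{"name": "send_path", "arguments": {"segments": [{"finger_gap":0.085, "x":0.2, "y":-0.1733, "z":-0.0667, "wz":0.0286}, {"finger_gap":0.085, "x":0.4, "y":-0.3467, "z":-0.1333, "wz":0.0573}, {"finger_gap":0.085, "x":0.6, "y":-0.52, "z":-0.2, "wz":0.0859}, {"finger_gap":0.085, "x":0.8, "y":-0.6933, "z":-0.2333, "wz":0.1146}, {"finger_gap":0.085, "x":1, "y":-0.8667, "z":-0.2333, "wz":0.1369}]}}

```text
clock: 0.72
position: [0.3775, -0.3011, 0.2939]
tool_rot: [3.141, -0.001, -0.037]
force: [0.6, 0.0, -0.6]
grip_width: 0.0852
finger_force: 0.0
```

```bash
python3 -c "
from h import *
go((.42,-.22,.30),-.03)"
```

```text
at [ 0.3775 -0.3011  0.2939] [ 3.141e+00 -1.000e-03 -3.700e-02] t 0.72 | shift [0.0394, -0.0827, -0.0061] rot [0.0, -0.001, -0.007]
```

To row units: -0.08 m / 0.3 = -0.2667, -0.05 m / 0.3 = -0.1667.

Emit:
{"name": "send_path", "arguments": {"segments": [{"finger_gap":0.085, "x":0.0667, "y":-0.1667, "z":-0.0167}, {"finger_gap":0.085, "x":0.1333, "y":-0.2667, "z":-0.0167}, {"finger_gap":0.085, "x":0.1333, "y":-0.2667, "z":-0.0167}]}}

```text
clock: 1.1
position: [0.4208, -0.2221, 0.2984]
tool_rot: [-3.141, -0.0, -0.03]
force: [-0.2, -1.1, -0.3]
grip_width: 0.0854
finger_force: 0.0
```

```bash
python3 - <<'E'
from h import *
go((.42,-.22,.30),-.03)
c=calibration("wrist");im,d=grab_frame("wrist");cv2.imwrite("pics/w1.png",im);np.savez("w1.npz",im=im,d=d,**{k:v for k,v in c.items()});print(c)
E
```

```text
at [ 0.4208 -0.2221  0.2984] [-3.141 -0.    -0.03 ] t 1.1 | shift [-0.0008, -0.0021, -0.0016] rot [-0.001, -0.0, -0.0]
{'vfov': 65.0904184647127, 'cx': 257.0988753748446, 'cy': 193.73125611467563, 'eye': array([ 0.49095252, -0.22410498,  0.44115427]), 'attitude': array([ 2.86449052e+00,  1.94122502e-04, -1.60011009e+00])}
```

View pics/w1.png

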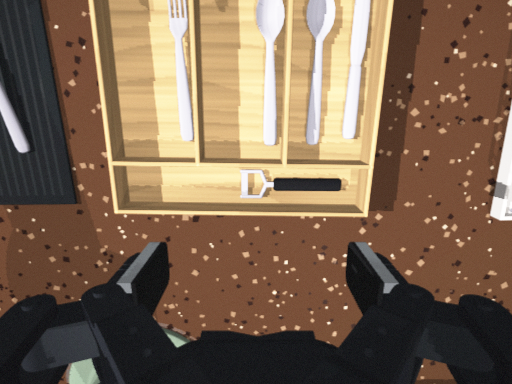

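Wrist view: fork_1 (182,80), spoon_1 (270,80), spoon_2 (318,80), knife_1 (356,70). The tray's near corners are at (115,214) and (369,215). The left divider's wall top joins the cross wall at (197,163), the right one at (286,163).

```bash
python3 - <<'E'
from h import *
z=np.load("w1.npz");c={k:z[k] for k in("vfov","cx","cy","eye","attitude")};im=z["im"]
print(plane(c,[(115,214),(369,215),(111,162),(375,165),(197,163),(286,163)],.045).round(4))
# wall-top points at height 45 mm from depth
d=z["d"];v,u=np.nonzero(d>0);e,r=ray(c,np.c_[u,v]);P=e+r*d[v,u][:,None]
k=(P[:,2]>.041)&(P[:,2]<.05)&(v<225)
Q=P[k]
for x0 in(.40,.45,.5,.55):
    h=Q[abs(Q[:,0]-x0)<.012];y=np.sort(h[:,1]);g=np.split(y,np.nonzero(np.diff(y)>.006)[0]+1)
    print(x0,[(round(q.mean(),4),round(np.ptp(q),4),len(q)) for q in g if len(q)>3])
for y0 in(-.3,-.25,-.2,-.15):
    h=Q[abs(Q[:,1]-y0)<.012];y=np.sort(h[:,0]);g=np.split(y,np.nonzero(np.diff(y)>.006)[0]+1)
    print(y0,[(round(q.mean(),4),round(np.ptp(q),4),len(q)) for q in g if len(q)>3])
for p in steel(im,(125,0,372,150)):
    print(p.mean(0).round(1),[np.round(a,4).tolist() for a in axis(plane(c,p,.014))])
E
```

```text
[[ 0.3547 -0.0216  0.045 ]
 [ 0.3429 -0.3761  0.045 ]
 [ 0.4278 -0.0279  0.045 ]
 [ 0.4135 -0.3789  0.045 ]
 [ 0.4232 -0.1421  0.045 ]
 [ 0.4197 -0.2604  0.045 ]]
0.4 [(np.float64(-0.3662), np.float64(0.0414), 135), (np.float64(-0.0262), np.float64(0.0075), 92)]
0.45 [(np.float64(-0.375), np.float64(0.0069), 99), (np.float64(-0.2593), np.float64(0.0055), 89), (np.float64(-0.1441), np.float64(0.0064), 88), (np.float64(-0.0283), np.float64(0.0069), 104)]
0.5 [(np.float64(-0.377), np.float64(0.0067), 113), (np.float64(-0.2617), np.float64(0.0063), 97), (np.float64(-0.1461), np.float64(0.0067), 101), (np.float64(-0.0304), np.float64(0.0069), 111)]
0.55 [(np.float64(-0.3791), np.float64(0.0072), 126), (np.float64(-0.2637), np.float64(0.0064), 113), (np.float64(-0.1482), np.float64(0.0067), 114), (np.float64(-0.0328), np.float64(0.0071), 134)]
-0.3 [(np.float64(0.3478), np.float64(0.0061), 84), (np.float64(0.4157), np.float64(0.0059), 89)]
-0.25 [(np.float64(0.3499), np.float64(0.007), 77), (np.float64(0.4661), np.float64(0.1465), 460)]
-0.2 [(np.float64(0.3522), np.float64(0.0056), 84), (np.float64(0.42), np.float64(0.006), 89)]
-0.15 [(np.float64(0.354), np.float64(0.0071), 79), (np.float64(0.5158), np.float64(0.1956), 929)]
[181.1  69.2] [[0.4495, -0.1239], [0.6239, -0.1261], -0.0124, [24.0329, 174.2859]]
[269.2  64. ] [[0.4405, -0.2372], [0.6204, -0.2446], -0.041, [50.3817, 180.4323]]
[317.3  60.8] [[0.4401, -0.2995], [0.6186, -0.3081], -0.0478, [36.5781, 178.3885]]
[355.4  66.3] [[0.4456, -0.3495], [0.6171, -0.3594], -0.0579, [20.6071, 171.7677]]
[336.4  90.9] [[0.5097, -0.3408], [0.5106, -0.3201], 1.5276, [20.5976, 11.4843]]
```

To row units: -0.3 m / 0.3 = -1, -0.24 m / 0.3 = -0.8, -0.16 rad / 3.1416 = -0.0509.

Emit:
{"name": "send_path", "arguments": {"segments": [{"finger_gap":0.085, "y":-0.2, "wz":-0.0095}, {"finger_gap":0.085, "y":-0.4, "wz":-0.0191}, {"finger_gap":0.085, "y":-0.6, "wz":-0.0318}, {"finger_gap":0.085, "x":-0.0333, "y":-0.8, "wz":-0.0414}, {"finger_gap":0.085, "x":-0.0333, "y":-1, "wz":-0.0509}], "quiet": true}}

```text
ok
```

Emit:
{"name": "send_path", "arguments": {"segments": [{"finger_gap":0.085, "x":0.0333, "y":-0.2}, {"finger_gap":0.085, "x":0.0667, "y":-0.3333}, {"finger_gap":0.085, "x":0.0667, "y":-0.3333}]}}

```text
clock: 2.15
position: [0.4272, 0.1791, 0.2981]
tool_rot: [-3.141, 0.001, 0.128]
force: [0.2, -0.6, 0.4]
grip_width: 0.0852
finger_force: 0.0
```

```bash
python3 - <<'E'
from h import *
c=calibration("wrist");im,d=grab_frame("wrist");cv2.imwrite("pics/w2.png",im);np.savez("w2.npz",im=im,d=d,**c)
for p in steel(im,(0,0,512,250)):
    if len(p)>300: print(p.mean(0).round(1),len(p),[np.round(a,4).tolist() for a in axis(plane(c,p,.014))])
go((.526,.125,.1),.135)
E
```

```text
[86.1 10. ] 1418 [[0.5819, 0.4649], [0.5906, 0.3744], -1.4751, [26.795, 91.0089]]
[307.4  76.4] 1944 [[0.4417, 0.1131], [0.6337, 0.1392], 0.1351, [193.9093, 24.6553]]
[226.6  80.7] 2120 [[0.4175, 0.2309], [0.6165, 0.2346], 0.0185, [199.0547, 20.7514]]
[489.5  99.9] 1857 [[0.45, -0.1239], [0.6456, -0.1212], 0.014, [195.6249, 26.6616]]
[ 72.2 121.6] 6210 [[0.4259, 0.5207], [0.4631, 0.3664], -1.3337, [100.0299, 152.4318]]
at [0.4273 0.1773 0.298 ] [3.141e+00 1.000e-03 1.260e-01] t 2.2 | shift [0.0915, 0.0642, 0.1979] rot [0.0, 0.001, -0.009]
```

View pics/w2.png

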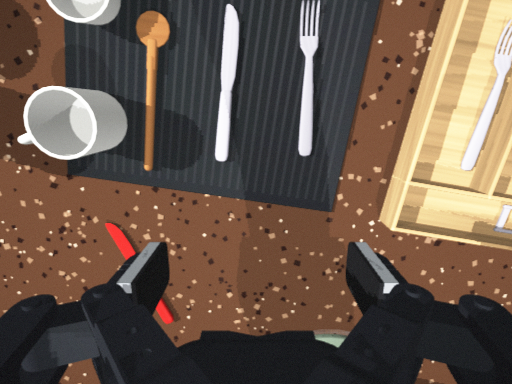

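Fork_2 is at (307,80) and silver knife_2 at (225,90). The red look-alike (140,275) lies off the mat on the counter, so the choice is confirmed. Next I go above the fork.

To row units: 0.22 m / 0.3 = 0.7333, 0.09 m / 0.3 = 0.3, -0.009 rad / 3.1416 = -0.0029.

Emit:
{"name": "send_path", "arguments": {"segments": [{"finger_gap":0.05, "x":0.1, "y":0.0667, "z":0.1667}, {"finger_gap":0.05, "x":0.2, "y":0.1333, "z":0.3}, {"finger_gap":0.05, "x":0.2667, "y":0.1833, "z":0.4667, "wz":-0.0016}, {"finger_gap":0.05, "x":0.3167, "y":0.2133, "z":0.6333, "wz":-0.0029}, {"finger_gap":0.05, "x":0.3167, "y":0.2133, "z":0.7333, "wz":-0.0029}]}}

```text
clock: 2.82
position: [0.5295, 0.1223, 0.0759]
tool_rot: [3.14, 0.002, 0.131]
force: [1.0, 1.1, -0.2]
grip_width: 0.05
finger_force: 0.0
```

```bash
python3 - <<'E'
from h import *
go((.530,.125,.008),.135)
for f,L in(("w2.npz",(("fork",.53,.1252),("forkhandleend",.46,.1155),("knife",.497,.2325),("mat",.53,.18))),("w1.npz",(("spoon2",.53,-.3038),("floor",.53,-.33),("floorM",.53,-.19),("floorL",.53,-.08)))):
    z=np.load(f);c={k:z[k] for k in("vfov","cx","cy","eye","attitude")};d=z["d"];v,u=np.nonzero(d>0);e,r=ray(c,np.c_[u,v]);P=e+r*d[v,u][:,None]
    for n,x,y in L:
        j=np.hypot(P[:,0]-x,P[:,1]-y)<.005;print(n,np.percentile(P[j,2],[10,50,90]).round(4))
E
```

```text
at [0.5295 0.1223 0.0759] [3.14e+00 2.00e-03 1.31e-01] t 2.83 | shift [0.001, -0.0027, 0.0679] rot [0.002, 0.002, -0.004]
fork [0.0167 0.0173 0.0187]
forkhandleend [0.0117 0.0127 0.0135]
knife [0.0137 0.0147 0.0158]
mat [0.0041 0.005  0.0061]
spoon2 [0.0163 0.0177 0.0188]
floor [0.0043 0.0053 0.0061]
floorM [0.0036 0.005  0.0062]
floorL [0.0045 0.0053 0.0061]
```

To row units: 0.069 m / 0.3 = 0.23, 0.068 m / 0.3 = 0.2267.

Emit:
{"name": "send_path", "arguments": {"segments": [{"finger_gap":0.05, "x":0.0033, "y":-0.0067, "z":0.1}, {"finger_gap":0.05, "x":0.0033, "y":-0.0067, "z":0.1833}, {"finger_gap":0.05, "x":0.0033, "y":-0.0067, "z":0.2267}, {"finger_gap":0.05, "x":0.0033, "y":-0.0067, "z":0.23}]}}

```text
clock: 3.32
position: [0.53, 0.1269, 0.0091]
tool_rot: [3.141, 0.001, 0.134]
force: [0.2, -0.5, 1.1]
grip_width: 0.05
finger_force: 0.0
```

```bash
python3 -c "
from h import *
go((.530,.125,.007),.135)"
```

```text
at [0.53   0.1269 0.0091] [3.141e+00 1.000e-03 1.340e-01] t 3.33 | shift [-0.0003, 0.0019, 0.0021] rot [0.001, 0.001, -0.001]
```

Emit:
{"name": "send_path", "arguments": {"segments": [{"finger_gap":0.03, "y":0.0033, "z":0.0067}, {"finger_gap":0.005, "y":0.0033, "z":0.0067}, {"finger_gap":0.005, "y":0.0033, "z":0.0067}, {"finger_gap":0.005, "y":0.0033, "z":0.0067}, {"finger_gap":0.005, "y":0.0033, "z":0.0067}], "force": 40}}

```text
clock: 3.95
position: [0.5307, 0.1269, 0.0081]
tool_rot: [3.141, -0.001, 0.135]
force: [-0.4, -1.4, 8.0]
grip_width: 0.0129
finger_force: 39.1
```

Emit:
{"name": "send_path", "arguments": {"segments": [{"finger_gap":0.005, "z":-0.0667}, {"finger_gap":0.005, "z":-0.1667}, {"finger_gap":0.005, "z":-0.2667}, {"finger_gap":0.005, "z":-0.3667}, {"finger_gap":0.005, "z":-0.3667}]}}

```text
clock: 4.58
position: [0.5314, 0.1273, 0.1197]
tool_rot: [-3.141, -0.004, 0.135]
force: [0.5, -0.1, -1.1]
grip_width: 0.0132
finger_force: 39.4
```

```bash
python3 - <<'E'
from h import *
go((.5395,-.0749,.12),-.04)
im,d=grab_frame("side");im2,d=grab_frame("wrist");cv2.imwrite("pics/g1.png",np.hstack([cv2.resize(im[80:300,150:400],(400,352)),im2[:352,60:460]]))
E
```

```text
at [0.5314 0.1273 0.1197] [-3.141 -0.004  0.135] t 4.58 | shift [-0.0191, 0.2015, -0.0005] rot [-0.001, -0.004, 0.175]
```

View pics/g1.png

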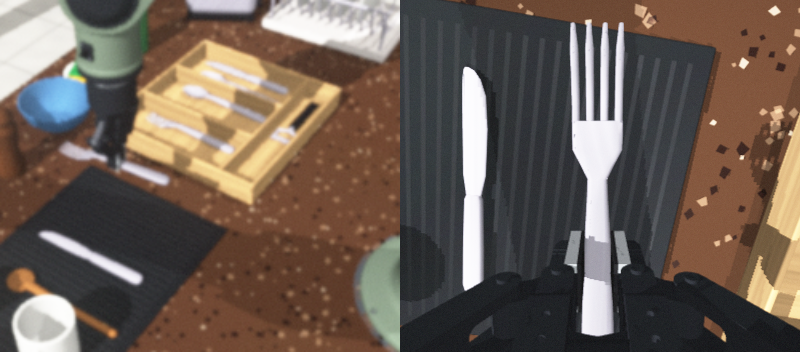

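The fork is held level at its handle (596,260) and nothing else has moved. Carry it to the left compartment.

To row units: 0.201 m / 0.3 = 0.67, -0.019 m / 0.3 = -0.0633, 0.175 rad / 3.1416 = 0.0557.

Emit:
{"name": "send_path", "arguments": {"segments": [{"finger_gap":0.005, "x":-0.0167, "y":0.1833, "wz":0.0159}, {"finger_gap":0.005, "x":-0.0333, "y":0.3667, "wz":0.0318}, {"finger_gap":0.005, "x":-0.05, "y":0.55, "wz":0.0477}, {"finger_gap":0.005, "x":-0.0633, "y":0.67, "wy":0.0013, "wz":0.0557}, {"finger_gap":0.005, "x":-0.0633, "y":0.67, "wy":0.0013, "wz":0.0557}]}}

```text
clock: 5.3
position: [0.5376, -0.0777, 0.1164]
tool_rot: [3.141, -0.002, -0.045]
force: [0.1, 1.2, 0.2]
grip_width: 0.0131
finger_force: 39.4
```

```bash
python3 -c "
from h import *
go((.5395,-.0749,.010),-.04)"
```

```text
at [ 0.5376 -0.0777  0.1164] [ 3.141e+00 -2.000e-03 -4.500e-02] t 5.3 | shift [0.0015, -0.003, 0.1064] rot [0.001, -0.002, -0.005]
```

To row units: 0.105 m / 0.3 = 0.35, 0.1 m / 0.3 = 0.3333, -0.002 rad / 3.1416 = -0.0006.

Emit:
{"name": "send_path", "arguments": {"segments": [{"finger_gap":0.005, "x":0.0033, "y":-0.01, "z":0.1333, "wy":-0.0006}, {"finger_gap":0.005, "x":0.0033, "y":-0.01, "z":0.2667, "wy":-0.0006}, {"finger_gap":0.005, "x":0.0033, "y":-0.01, "z":0.3333, "wy":-0.0006}, {"finger_gap":0.005, "x":0.0033, "y":-0.01, "z":0.35, "wy":-0.0006}, {"finger_gap":0.005, "x":0.0033, "y":-0.01, "z":0.35, "wy":-0.0006}]}}

```text
clock: 5.92
position: [0.54, -0.071, 0.0125]
tool_rot: [-3.141, -0.002, -0.039]
force: [-0.2, 1.4, -0.5]
grip_width: 0.0132
finger_force: 39.4
```

```bash
python3 -c "
from h import *
go((.5395,-.0749,.0085),-.04)"
```

```text
at [ 0.54   -0.071   0.0125] [-3.141e+00 -2.000e-03 -3.900e-02] t 5.92 | shift [-0.0004, 0.0039, 0.004] rot [-0.001, -0.002, 0.001]
```

To row units: 0.004 m / 0.3 = 0.0133, 0.003 m / 0.3 = 0.01.

Emit:
{"name": "send_path", "arguments": {"segments": [{"finger_gap":0.005, "y":0.01, "z":0.0067}, {"finger_gap":0.005, "y":0.01, "z":0.0133}, {"finger_gap":0.005, "y":0.01, "z":0.0133}, {"finger_gap":0.026, "y":0.01, "z":0.0133}, {"finger_gap":0.026, "y":0.01, "z":0.0133}]}}

```text
clock: 6.55
position: [0.5399, -0.0747, 0.0085]
tool_rot: [-3.141, -0.002, -0.04]
force: [0.1, 0.0, -0.6]
grip_width: 0.026
finger_force: 0.0
```

Emit:
{"name": "send_path", "arguments": {"segments": [{"finger_gap":0.026, "z":-0.1}, {"finger_gap":0.026, "z":-0.2667}, {"finger_gap":0.026, "z":-0.4333}, {"finger_gap":0.026, "z":-0.6}]}}

```text
clock: 7.05
position: [0.5393, -0.0747, 0.1902]
tool_rot: [-3.141, -0.002, -0.04]
force: [0.0, 0.2, 0.5]
grip_width: 0.026
finger_force: 0.0
```

```bash
python3 - <<'E'
from h import *
go((.53,-.304,.12),-.048)
E
```

```text
at [ 0.5393 -0.0747  0.1902] [-3.141e+00 -2.000e-03 -4.000e-02] t 7.05 | shift [-0.0002, 0.2295, 0.0701] rot [-0.0, -0.002, 0.008]
```

To row units: 0.2295 m / 0.3 = 0.765, 0.215 m / 0.3 = 0.7167, 0.008 rad / 3.1416 = 0.0025.

Emit:
{"name": "send_path", "arguments": {"segments": [{"finger_gap":0.028, "y":0.1833}, {"finger_gap":0.028, "y":0.3667, "wz":0.0013}, {"finger_gap":0.028, "y":0.55, "wz":0.0025}, {"finger_gap":0.028, "y":0.7167, "wy":0.0006, "wz":0.0025}, {"finger_gap":0.028, "y":0.765, "z":0.1, "wy":0.0006, "wz":0.0025}], "quiet": true}}

```text
ok
```

Emit:
{"name": "send_path", "arguments": {"segments": [{"finger_gap":0.028, "x":-0.1}, {"finger_gap":0.028, "x":-0.1}]}}

```text
clock: 7.92
position: [0.4985, -0.3031, 0.1579]
tool_rot: [-3.141, -0.002, -0.05]
force: [1.0, -0.8, 1.1]
grip_width: 0.0283
finger_force: 0.0
```

```bash
python3 - <<'E'
from h import *
c=calibration("wrist");im,d=grab_frame("wrist");cv2.imwrite("pics/w3.png",im)
for p in steel(im,(0,0,512,384)):
    if len(p)>800: print(p.mean(0).round(1),len(p),[np.round(a,4).tolist() for a in axis(plane(c,p,.016))])
go((.53,-.304,.02),-.048)
im,d=grab_frame("side");cv2.imwrite("pics/s3.png",cv2.resize(im[80:230,200:400],(800,600)))
E
```

```text
[311.  117.4] 4146 [[0.4484, -0.3499], [0.6449, -0.3598], -0.0502, [19.9339, 196.755]]
[ 58.2 123. ] 1954 [[0.4541, -0.1208], [0.6447, -0.1236], -0.0149, [190.7223, 13.1171]]
[255.7 116.3] 4385 [[0.4431, -0.2999], [0.6346, -0.3077], -0.0412, [35.2864, 191.7005]]
[ 17.8 147.2] 2971 [[0.4521, -0.072], [0.6433, -0.087], -0.078, [24.0217, 191.6357]]
[187.7 121. ] 4373 [[0.4427, -0.241], [0.6348, -0.2426], -0.008, [33.584, 191.8764]]
at [ 0.5    -0.3028  0.1584] [-3.141 -0.004 -0.049] t 7.97 | shift [0.0295, -0.0003, 0.1385] rot [-0.0, -0.004, -0.001]
```

View pics/w3.png

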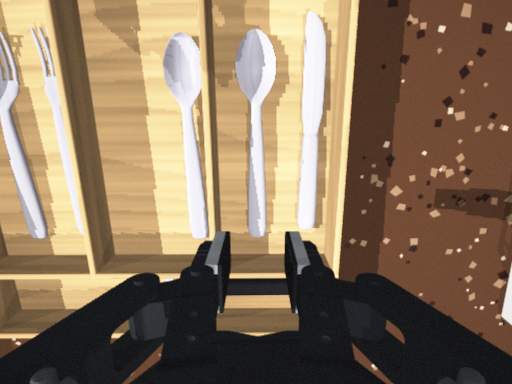

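Fork_2 lies to the left of fork_1 at (20,140). Spoon_2 is at (256,120), its handle free on both sides between the divider and knife_1 (311,120). The fingers straddle its line, so I descend.

To row units: 0.1 m / 0.3 = 0.3333, 0.09 m / 0.3 = 0.3, 0.003 rad / 3.1416 = 0.001.

Emit:
{"name": "send_path", "arguments": {"segments": [{"finger_gap":0.028, "x":0.1, "y":0.0033, "z":0.1, "wy":0.0006}, {"finger_gap":0.028, "x":0.1, "y":0.0033, "z":0.2, "wy":0.001, "wz":-0.0013}, {"finger_gap":0.028, "x":0.1, "y":0.0033, "z":0.3, "wy":0.001, "wz":-0.0013}, {"finger_gap":0.028, "x":0.1, "y":0.0033, "z":0.3333, "wy":0.001, "wz":-0.0013}, {"finger_gap":0.028, "x":0.1, "y":0.0033, "z":0.3333, "wy":0.001, "wz":-0.0013}]}}

```text
clock: 8.65
position: [0.5311, -0.3048, 0.0585]
tool_rot: [-3.141, -0.007, -0.044]
force: [0.4, -0.4, -0.1]
grip_width: 0.0281
finger_force: 0.0
```

```bash
python3 -c "
from h import *
go((.531,-.3037,.0085),-.045)"
```

```text
at [ 0.5311 -0.3048  0.0585] [-3.141 -0.007 -0.044] t 8.65 | shift [-0.0005, -0.0011, 0.05] rot [-0.001, -0.007, 0.001]
```

To row units: 0.049 m / 0.3 = 0.1633, 0.04 m / 0.3 = 0.1333, -0.006 rad / 3.1416 = -0.0019.

Emit:
{"name": "send_path", "arguments": {"segments": [{"finger_gap":0.028, "y":-0.0033, "z":0.0667, "wy":-0.0019}, {"finger_gap":0.028, "y":-0.0033, "z":0.1333, "wy":-0.0019}, {"finger_gap":0.028, "y":-0.0033, "z":0.1633, "wy":-0.0019}, {"finger_gap":0.028, "y":-0.0033, "z":0.1633, "wy":-0.0019}]}}

```text
clock: 9.15
position: [0.5308, -0.3038, 0.0086]
tool_rot: [-3.141, 0.0, -0.044]
force: [0.9, 0.4, 0.5]
grip_width: 0.0282
finger_force: 0.0
```

```bash
python3 -c "
from h import *
go((.531,-.3037,.0085),-.045)"
```

```text
at [ 0.5308 -0.3038  0.0086] [-3.141  0.    -0.044] t 9.15 | shift [0.0002, -0.0001, 0.0001] rot [-0.001, 0.0, 0.001]
```

Emit:
{"name": "send_path", "arguments": {"segments": [{"finger_gap":0.015}, {"finger_gap":0.005}, {"finger_gap":0.005}, {"finger_gap":0.005}], "force": 40}}

```text
clock: 9.65
position: [0.5314, -0.3042, 0.0099]
tool_rot: [-3.142, -0.002, -0.044]
force: [-1.1, 0.3, 6.5]
grip_width: 0.0131
finger_force: 39.6
```

Emit:
{"name": "send_path", "arguments": {"segments": [{"finger_gap":0.005, "z":-0.0667}, {"finger_gap":0.005, "z":-0.1667}, {"finger_gap":0.005, "z":-0.2667}, {"finger_gap":0.005, "z":-0.3333}]}}

```text
clock: 10.15
position: [0.5314, -0.3043, 0.1118]
tool_rot: [3.141, -0.003, -0.044]
force: [-0.4, -0.1, -0.3]
grip_width: 0.013
finger_force: 39.2
```

Emit:
{"name": "send_path", "arguments": {"segments": [{"finger_gap":0.005, "x":0.0133, "y":-0.1667}, {"finger_gap":0.005, "x":0.0133, "y":-0.3333}, {"finger_gap":0.005, "x":0.0133, "y":-0.3767}, {"finger_gap":0.005, "x":0.0133, "y":-0.3767, "z":0.0667}, {"finger_gap":0.005, "x":0.0133, "y":-0.3767, "z":0.1333}]}}

```text
clock: 10.78
position: [0.5401, -0.1919, 0.0694]
tool_rot: [3.141, -0.001, -0.045]
force: [0.3, -0.2, -1.5]
grip_width: 0.0127
finger_force: 39.3
```

```bash
python3 -c "
from h import *
go((.531,-.190,.0095),-.04)"
```

```text
at [ 0.5401 -0.1919  0.0694] [ 3.141e+00 -1.000e-03 -4.500e-02] t 10.78 | shift [-0.0093, -0.0015, 0.0599] rot [0.0, -0.001, -0.005]
```

To row units: 0.059 m / 0.3 = 0.1967, -0.005 m / 0.3 = -0.0167, -0.004 rad / 3.1416 = -0.0013.

Emit:
{"name": "send_path", "arguments": {"segments": [{"finger_gap":0.005, "x":-0.0167, "y":-0.005, "z":0.1, "wz":-0.0013}, {"finger_gap":0.005, "x":-0.0167, "y":-0.005, "z":0.1667, "wz":-0.0013}, {"finger_gap":0.005, "x":-0.0167, "y":-0.005, "z":0.1933, "wz":-0.0013}, {"finger_gap":0.005, "x":-0.0167, "y":-0.005, "z":0.1967, "wz":-0.0013}]}}

```text
clock: 11.28
position: [0.5354, -0.1897, 0.0104]
tool_rot: [-3.141, -0.001, -0.04]
force: [-0.3, -0.2, -0.1]
grip_width: 0.013
finger_force: 39.3
```

```bash
python3 -c "
from h import *
go((.535,-.190,.0095),-.04)"
```

```text
at [ 0.5354 -0.1897  0.0104] [-3.141e+00 -1.000e-03 -4.000e-02] t 11.28 | shift [-0.0004, 0.0003, 0.0009] rot [-0.0, -0.001, -0.0]
```

To row units: 0.001 m / 0.3 = 0.0033.

Emit:
{"name": "send_path", "arguments": {"segments": [{"finger_gap":0.005, "z":0.0033}, {"finger_gap":0.005, "z":0.0033}, {"finger_gap":0.026, "z":0.0033}, {"finger_gap":0.026, "z":0.0033}]}}

```text
clock: 11.78
position: [0.5353, -0.1897, 0.0096]
tool_rot: [-3.141, -0.001, -0.04]
force: [-0.2, 0.1, -0.2]
grip_width: 0.0257
finger_force: 0.0
```

Emit:
{"name": "send_path", "arguments": {"segments": [{"finger_gap":0.026, "z":-0.1}, {"finger_gap":0.026, "z":-0.2667}, {"finger_gap":0.026, "z":-0.4333}, {"finger_gap":0.026, "z":-0.6}]}}

```text
clock: 12.28
position: [0.5348, -0.1896, 0.1912]
tool_rot: [-3.141, -0.001, -0.04]
force: [1.0, -0.7, 0.1]
grip_width: 0.0261
finger_force: 0.0
```

Emit:
{"name": "send_path", "arguments": {"segments": [{"finger_gap":0.05, "x":-0.0333, "y":-0.2}, {"finger_gap":0.05, "x":-0.0667, "y":-0.4, "wz":-0.0064}, {"finger_gap":0.05, "x":-0.1, "y":-0.6, "wz":-0.0095}, {"finger_gap":0.05, "x":-0.1333, "y":-0.8, "wz":-0.0159}, {"finger_gap":0.05, "x":-0.1667, "y":-1, "wz":-0.0191}]}}

```text
clock: 12.9
position: [0.4967, 0.1139, 0.1898]
tool_rot: [-3.141, -0.002, 0.02]
force: [1.0, 0.6, 0.5]
grip_width: 0.0499
finger_force: 0.0
```

```bash
python3 -c "
from h import *
go((.497,.2324,.1),.0185)"
```

```text
at [0.4967 0.1139 0.1898] [-3.141e+00 -2.000e-03  2.000e-02] t 12.9 | shift [0.0025, -0.1184, 0.0898] rot [-0.0, -0.002, 0.002]
```

To row units: -0.118 m / 0.3 = -0.3933, -0.1 m / 0.3 = -0.3333.

Emit:
{"name": "send_path", "arguments": {"segments": [{"finger_gap":0.05, "x":0.0033, "y":-0.1667, "z":0.0667}, {"finger_gap":0.05, "x":0.0067, "y":-0.3333, "z":0.1667}, {"finger_gap":0.05, "x":0.0067, "y":-0.3933, "z":0.3}, {"finger_gap":0.05, "x":0.0067, "y":-0.3933, "z":0.3}]}}

```text
clock: 13.4
position: [0.4951, 0.231, 0.0974]
tool_rot: [3.141, 0.003, 0.022]
force: [0.5, -0.9, 0.0]
grip_width: 0.0497
finger_force: 0.0
```

```bash
python3 - <<'E'
from h import *
c=calibration("wrist");im,d=grab_frame("wrist")
for p in steel(im,(150,0,400,384)):
    if len(p)>800: print(p.mean(0).round(1),len(p),[np.round(a,4).tolist() for a in axis(plane(c,p,.013))])
go((.497,.2325,.0075),.0185)
im,d=grab_frame("top");cv2.imwrite("pics/t4.png",cv2.resize(im[100:260,60:420],(800,356),interpolation=cv2.INTER_CUBIC))
E
```

```text
[254.7 153.6] 6147 [[0.3945, 0.2307], [0.6178, 0.2353], 0.0206, [223.2626, 20.2079]]
at [0.4962 0.23   0.0991] [3.141e+00 1.000e-03 2.100e-02] t 13.45 | shift [0.0009, -0.0025, 0.0916] rot [0.001, 0.001, 0.002]
```

View pics/t4.png

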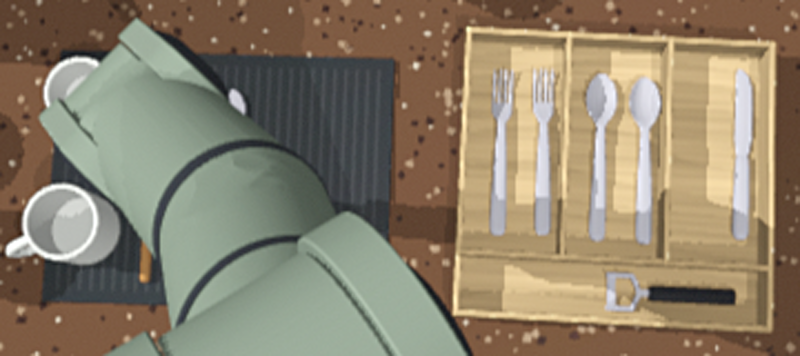

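The tray holds two forks on the left (500,150 and 543,150), two spoons in the middle (600,150 and 645,150), and knife_1 alone on the right (742,150). Now the knife.

To row units: 0.0915 m / 0.3 = 0.305, 0.09 m / 0.3 = 0.3.

Emit:
{"name": "send_path", "arguments": {"segments": [{"finger_gap":0.05, "x":0.0033, "y":-0.0067, "z":0.1333}, {"finger_gap":0.05, "x":0.0033, "y":-0.0067, "z":0.25}, {"finger_gap":0.05, "x":0.0033, "y":-0.0067, "z":0.3}, {"finger_gap":0.05, "x":0.0033, "y":-0.0067, "z":0.305}, {"finger_gap":0.05, "x":0.0033, "y":-0.0067, "z":0.305}]}}

```text
clock: 14.12
position: [0.4987, 0.2323, 0.0094]
tool_rot: [-3.141, -0.003, 0.019]
force: [0.1, -0.6, 0.5]
grip_width: 0.05
finger_force: 0.0
```

```bash
python3 -c "
from h import *
go((.497,.2325,.007),.0185)"
```

```text
at [0.4987 0.2323 0.0094] [-3.141e+00 -3.000e-03  1.900e-02] t 14.12 | shift [-0.0017, -0.0002, 0.0024] rot [-0.001, -0.003, 0.001]
```

To row units: 0.002 m / 0.3 = 0.0067, -0.001 m / 0.3 = -0.0033, -0.003 rad / 3.1416 = -0.001.

Emit:
{"name": "send_path", "arguments": {"segments": [{"finger_gap":0.03, "x":-0.0033, "z":0.0067, "wy":-0.001}, {"finger_gap":0.005, "x":-0.0033, "z":0.0067, "wy":-0.001}, {"finger_gap":0.005, "x":-0.0033, "z":0.0067, "wy":-0.001}, {"finger_gap":0.005, "x":-0.0033, "z":0.0067, "wy":-0.001}, {"finger_gap":0.005, "x":-0.0033, "z":0.0067, "wy":-0.001}], "force": 40}}

```text
clock: 14.75
position: [0.4972, 0.2322, 0.0066]
tool_rot: [-3.141, 0.001, 0.02]
force: [-1.2, -1.0, 8.6]
grip_width: 0.0144
finger_force: 39.0
```

Emit:
{"name": "send_path", "arguments": {"segments": [{"finger_gap":0.005, "z":-0.0667}, {"finger_gap":0.005, "z":-0.1667}, {"finger_gap":0.005, "z":-0.3333}, {"finger_gap":0.005, "z":-0.4333}]}}

```text
clock: 15.25
position: [0.4976, 0.2324, 0.1384]
tool_rot: [-3.14, 0.0, 0.02]
force: [0.1, -0.2, -0.4]
grip_width: 0.0149
finger_force: 39.7
```

```bash
python3 - <<'E'
from h import *
go((.5256,-.3055,.14),-.04)
im2,d=grab_frame("wrist");cv2.imwrite("pics/g2.png",im2)
E
```

```text
at [0.4976 0.2324 0.1384] [-3.14  0.    0.02] t 15.25 | shift [0.0174, 0.5383, -0.0023] rot [-0.001, 0.0, 0.06]
```

View pics/g2.png

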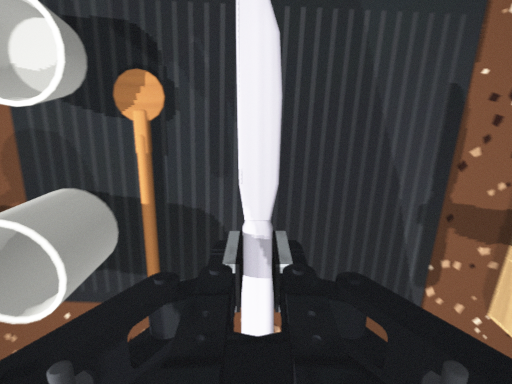

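The knife is held at its handle (257,260); the wooden spoon (140,150) and mug are undisturbed. Carry it to the right compartment.

To row units: 0.3 m / 0.3 = 1, 0.24 m / 0.3 = 0.8, 0.06 rad / 3.1416 = 0.0191.

Emit:
{"name": "send_path", "arguments": {"segments": [{"finger_gap":0.005, "x":0.0133, "y":0.2, "wz":0.0032}, {"finger_gap":0.005, "x":0.0267, "y":0.4, "wz":0.0064}, {"finger_gap":0.005, "x":0.0367, "y":0.6, "wz":0.0095}, {"finger_gap":0.005, "x":0.0467, "y":0.8, "wz":0.0127}, {"finger_gap":0.005, "x":0.0567, "y":1, "wz":0.0191}], "quiet": true}}

```text
ok
```

Emit:
{"name": "send_path", "arguments": {"segments": [{"finger_gap":0.005, "y":0.2}, {"finger_gap":0.005, "x":-0.0167, "y":0.4}, {"finger_gap":0.005, "x":-0.0333, "y":0.6}, {"finger_gap":0.005, "x":-0.0467, "y":0.7867}, {"finger_gap":0.005, "x":-0.0467, "y":0.7867}]}}

```text
clock: 16.55
position: [0.4948, -0.3075, 0.1355]
tool_rot: [3.14, 0.003, -0.047]
force: [-0.3, 0.5, -0.4]
grip_width: 0.0145
finger_force: 39.7
```

```bash
python3 -c "
from h import *
go((.5256,-.3055,.009),-.04)"
```

```text
at [ 0.4948 -0.3075  0.1355] [ 3.14e+00  3.00e-03 -4.70e-02] t 16.55 | shift [0.031, -0.0036, 0.1264] rot [0.001, 0.003, -0.007]
```

To row units: 0.115 m / 0.3 = 0.3833, 0.09 m / 0.3 = 0.3, -0.006 rad / 3.1416 = -0.0019.

Emit:
{"name": "send_path", "arguments": {"segments": [{"finger_gap":0.005, "x":0.1033, "y":-0.01, "z":0.1, "wz":-0.0019}, {"finger_gap":0.005, "x":0.1033, "y":-0.01, "z":0.2, "wz":-0.0019}, {"finger_gap":0.005, "x":0.1033, "y":-0.01, "z":0.3, "wz":-0.0019}, {"finger_gap":0.005, "x":0.1033, "y":-0.01, "z":0.3833, "wz":-0.0019}, {"finger_gap":0.005, "x":0.1033, "y":-0.01, "z":0.3833, "wz":-0.0019}]}}

```text
clock: 17.18
position: [0.5267, -0.2997, 0.0194]
tool_rot: [-3.14, 0.005, -0.033]
force: [1.0, 0.1, 0.0]
grip_width: 0.0146
finger_force: 39.7
```

```bash
python3 -c "
from h import *
go((.5256,-.3055,.0075),-.04)"
```

```text
at [ 0.5267 -0.2997  0.0194] [-3.14   0.005 -0.033] t 17.18 | shift [-0.0008, 0.0059, 0.0119] rot [-0.002, 0.005, 0.007]
```

To row units: 0.0115 m / 0.3 = 0.0383, 0.011 m / 0.3 = 0.0367, 0.006 rad / 3.1416 = 0.0019.

Emit:
{"name": "send_path", "arguments": {"segments": [{"finger_gap":0.005, "y":0.0167, "z":0.02, "wy":0.001, "wz":0.0019}, {"finger_gap":0.005, "y":0.0167, "z":0.0367, "wy":0.001, "wz":0.0019}, {"finger_gap":0.005, "y":0.0167, "z":0.0383, "wy":0.001, "wz":0.0019}, {"finger_gap":0.005, "y":0.0167, "z":0.0383, "wy":0.001, "wz":0.0019}]}}

```text
clock: 17.68
position: [0.5274, -0.3059, 0.0096]
tool_rot: [-3.141, -0.001, -0.04]
force: [0.6, 0.5, -1.9]
grip_width: 0.0144
finger_force: 39.7
```

Emit:
{"name": "send_path", "arguments": {"segments": [{"finger_gap":0.026}, {"finger_gap":0.028}, {"finger_gap":0.028}]}}

```text
clock: 18.05
position: [0.5273, -0.3059, 0.0094]
tool_rot: [-3.141, -0.001, -0.04]
force: [0.1, 0.2, -0.0]
grip_width: 0.0281
finger_force: 0.0
```

Emit:
{"name": "send_path", "arguments": {"segments": [{"finger_gap":0.028, "z":-0.1}, {"finger_gap":0.028, "z":-0.2667}, {"finger_gap":0.028, "x":-0.1333, "z":-0.4333}, {"finger_gap":0.028, "x":-0.3, "z":-0.6}, {"finger_gap":0.028, "x":-0.3, "z":-0.6}]}}

```text
clock: 18.68
position: [0.4358, -0.3033, 0.1921]
tool_rot: [3.139, -0.003, -0.042]
force: [-0.5, -0.3, -0.2]
grip_width: 0.028
finger_force: 0.0
```

```bash
python3 - <<'E'
from h import *
im2,d=grab_frame("wrist");im,d=grab_frame("side");cv2.imwrite("pics/f.png",cv2.resize(np.hstack([im,im2]),(800,300)))
E
```

```text
(no output)
```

View pics/f.png

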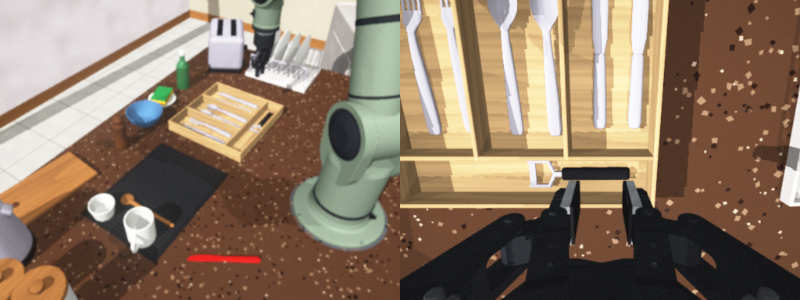

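The pieces lie in pairs: forks (420,70 and 455,70), spoons (510,70 and 548,70) and knives (600,65 and 636,65). Nothing is touched by the robot and the rest is unmoved.

```bash
python3 -c "
from workcell import job
print(job.job_done())"
```

```text
the job is handed in; nothing more can be done
None
```

The job is handed in at about 19 s: forks left, spoons middle and knives right, each long compartment holding one kind lying flat, and the final pictures show nothing else moved.

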